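Switch on the bench extractor under its push-latch flap

ROBOT

A 6-joint arm with a two-finger parallel gripper is mounted at the origin on the work surface. World frame = base frame: x ahead of the robot, y to its left, z up, the work surface at z = 0. Lengths are in mm, angles in rad, forces in N, time in s.
With the tool pointing down it reaches from about 300 to 750 mm from the base axis. Payload 8.5 kg.
Tool frame: the origin (TCP) lies midway between the tips of the shut fingers; the grasp point (between the pads) lies 19 mm behind it; z points along the fingers, y is the direction in which the jaws open and shut (so a half turn about z gives the same grasp; the last joint's range is limited). The gripper opens to 85 mm and grips with 20 to 120 N. Pads are 22 mm wide; open, the fingers measure 114 mm over their backs; the gripper's body (76 mm by 85 mm) begins 54 mm behind the grasp point. The pads swing forward as they close: fully open they stand 13 mm farther back than shut.
Start: joints at [-1.371, 0.381, 1.297, -0, 1.464, -0.215], TCP at [221.646, -503.342, 209.322] pointing down, gripper open.
Joint ranges: [-3.11, 3.11], [-0.89, 2.33], [0.22, 2.48], [-1.42, 4.56], [0.17, 2.85], [-2.88, 2.88]. Speed limits (rad/s): [2.39, 2.39, 3.14, 3.14, 3.14, 3.14].

INTERFACE

Orientations are given as a unit quaternion [w, x, y, z].
In Python, from rig import monitor, capture, get_calibration, robot gives the robot as it stands.
- The arm moves only by the tool servo_tool, never from a script. Its argument "moves" is a list of rows, each a list of 7 numbers: the opening, from 0 (shut) to 1 (fully open), then the shift along the tool's x, y, z in m, then the turn, a rotation vector about the tool's x, y, z in degrees. In form: [[gripper, x, y, z, wx, wy, wz], ...]. A call has exactly 8 rows; each row is the pose to reach, as a shift and turn from the pose commanded when the call began, along the tool's axes at that moment; what a row does not reach only later rows make up. A row lasts 1/8 s, in which the tool goes at most 62.5 mm and 10.7 degrees, less where a joint would pass 70% of its speed; a pose out of reach is approached as far as the arm can. A call with a gripper value outside its range is refused whole. The fingers move at their own pace and stop on an object; "force" is the grip in N (left out, the last holds). Time passes only in rows, so rows that repeat a pose let the fingers close, or fill a call up. It gives the time, the measured TCP pose, the force and the opening at its end, in the units of the state.
- monitor.sense(): the state, without advancing time (a new reading comes with each control period).
- capture(name): name is "scene" or "top" or "wrist"; returns the picture (384x512x3 uint8, red, green, blue); there is no depth.
- get_calibration(name): a dict with "fx", "fy", "cx", "cy" (pixels), "R" (3x3) and "t" (3): a world point X has camera coordinates R X + t; the wrist camera has in their place "mount" (4x4, takes a point from camera to tool coordinates, whose origin is the TCP and whose axes are the flange's). Camera axes: x right, y down, z forward; pixel columns grow to the right and rows downward; lengths in mm; the calibration is good to about 2 mm. A picture is of the moment at which its call begins: read the wrist's pose just before it. get_calibration takes no time and is no camera call.
- robot.sign_off(): hands the job in, once; it reports no verdict.
The state is a dict: "clock": time; "joints": joint angles; "joint_velocities": joint speeds; "effort": joint torques, N m; "eef_pos": TCP position; "eef_rot": TCP orientation; "wrist_force": force on the tool from outside, world axes, zero at the start; "moment": the same for the moment, N m; "width": finger opening in mm.
Only numpy, scipy, OpenCV 4.12 (cv2) and the standard library are available. Lean on these libraries where they do the work, as an engineer would, in place of code of your own. Each camera call takes 0.05 s, during which the arm holds its last target.

TASK

Switch on the bench's dust extractor: press the shut flap on top of the grey control box so that it springs open, press down the raised end of the black rocker switch under it until it tips over, then push the flap down shut until it latches and stays flush. Only press and push with the fingers; pick nothing up, and leave the oil bottle, the tin and the file where they are.

Things in the scene. Friction and masses are not known exactly. Their poses are not given: they have to be found in the camera images.
- control_box: painted grey steel control box fixed to the bench, 130 (x) by 150 (y) by 75 mm high, origin at the centre of its underside, z up, x axis from its front (robot side) to its back. In its flat top is a centred well 94 mm (x) by 116 mm (y), 39 mm deep, covered by the flap. The black rocker switch in it is 54 mm long along y, 26 mm wide, its middle 25 mm in front of the box's centre.
- flap (a joint): angle in rad of the bare steel flap, 90 mm from hinge to free edge, 110 mm wide (y), 5 mm thick, hinged along y at the back of the well. 0 = shut, flush and latched; grows as it opens up and back to 1.5 (almost upright); -0.10 = pressed in to a rigid stop (free edge 9 mm below flush). Shut, it pushes back with about 2.5 N at the free edge, less when open, more if moved fast.
- flap_hinge (a point): middle of the flap's hinge line, on its outer (upper) face; 45 mm behind the box's centre, 75 mm above the bench. Push-push latch: pressed in from shut to the stop (past -0.08) and let go, the flap springs fully open in about 1.5 s; once it has been open, pushed shut and on to that stop (under 0.2 m/s) and let go, it latches at 0. Pressed less, it does not change over.
- flap_edge (a point): middle of the flap's free edge on its outer (upper) face, 90 mm from flap_hinge; moves with the flap. Shut: 45 mm in front of the box's centre; fully open: 165 mm above the bench, 6 mm in front of the hinge line. When open, the outer face looks to the back of the box.
- rocker (a joint): angle in rad of the rocker switch, pivoting about the box's x axis: 0 = off, its left (box +y) end raised; 0.4 = on, tipped over with that end down. It is stiff and stays where it is left; 1.5 to 3 N near the raised end tips it, until it is on its rigid stop. Press on the raised half only, not over the middle.
- rocker_high (a point): point on the top face of the rocker, 20 mm from its middle towards the end that is raised at the start; 57 mm above the bench when off (18 mm below the shut flap's top), about 8 mm lower when on. Moves with the rocker.
- oil_bottle: bystander: white plastic bottle, 48 mm across, 120 mm high, standing; origin at the centre of its underside
- tin: bystander: open steel tin, 68 mm across, 75 mm high, standing; origin at the centre of its underside
- file: bystander: file lying on the bench, 275 mm long, wooden handle 28 mm thick; origin on the bench under the joint of handle and blade, blade along its +x

How it is judged:
By the outcome, as a careful person would: the job done as asked, in the order asked, and still so for the second after the job is handed in, with the robot touching nothing.
It also fails if it takes over 45 s, if anything falls off the work surface, if the arm or the gripper's body presses on something with over 40 N, if the wrist force passes 120 N, or if a joint passes its speed limit or range.

## Working session

There is one attempt and no reset: what is moved stays moved. The work goes in short steps, Python scripts to look and compute and a tool call to move; the robot and the scene stay as the last step left them, time stands still between calls to the robot, and variables do not carry over. Pictures are saved under pics/ and viewed, and the job is handed in when it is done.

Besides the shell and the picture viewer there is one more tool, called after "Request:" by a JSON object that holds its "op" and its "data", one argument or row to a line. servo_tool: Moves the arm, as the interface text tells. Its arguments: {"type":"object","properties":{"moves":{"type":"array","items":{"type":"array","items":{"type":"number"}}},"force":{"type":"number"}},"required":["moves"]}

```bash
ls; mkdir -p pics; python3 - <<'E'
from rig import monitor, capture, get_calibration
import cv2,numpy as np
np.set_printoptions(precision=4,suppress=True)
s=monitor.sense()
for k,v in s.items(): print(k,np.array(v))
for n in ("scene","top"):
    im=capture(n); cv2.imwrite(f"pics/{n}0.png",im[:,:,::-1]); 
    c=get_calibration(n); print(n,{k:np.array(v) for k,v in c.items()})
print(get_calibration("wrist"))
E
```

```text
pics
clock 0.0
joints [-1.3713  0.3812  1.2983 -0.      1.4636 -0.2153]
joint_velocities [ 0.0015 -0.0012 -0.0005  0.001  -0.0004  0.0003]
effort [  0.0008 -44.8461 -23.128   -0.0001   0.0048   0.    ]
eef_pos [ 221.5846 -503.0176  208.6978]
eef_rot [-0.0008  0.9786  0.2059 -0.    ]
wrist_force [ 0.3431  0.2745 -0.2027]
moment [-0.0085  0.0144  0.009 ]
width 85.44634854856089
scene {'fx': array(381.2786), 'fy': array(381.2786), 'cx': array(257.3714), 'cy': array(194.1973), 'R': array([[ 0.4447,  0.8955, -0.0163],
       [ 0.6065, -0.3145, -0.7302],
       [-0.6591,  0.3149, -0.683 ]]), 't': array([-343.1539, -246.63  , 1251.1966])}
top {'fx': array(494.6344), 'fy': array(494.6344), 'cx': array(255.5501), 'cy': array(195.5726), 'R': array([[-0.0059, -0.9999, -0.0084],
       [-0.9866,  0.0072, -0.163 ],
       [ 0.1631,  0.0073, -0.9866]]), 't': array([ 121.3044,  558.0873, 1243.2535])}
{'fx': 275.2312187635811, 'fy': 275.2312187635811, 'cx': 256.2386538316619, 'cy': 186.37267209583473, 'mount': array([[  -0.0001,   -0.9476,   -0.3195,   82.5505],
       [   1.    ,   -0.0003,    0.0005,   -0.8517],
       [  -0.0006,   -0.3195,    0.9476, -166.3113],
       [   0.    ,    0.    ,    0.    ,    1.    ]])}
```

View pics/scene0.png

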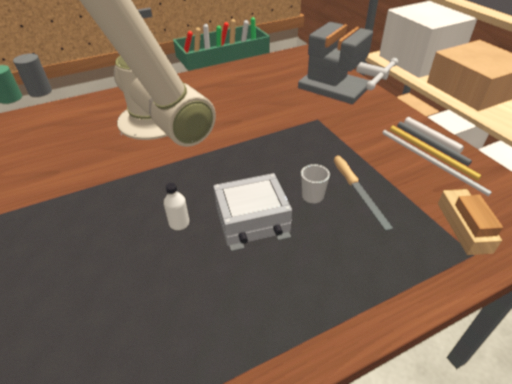

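View pics/top0.png

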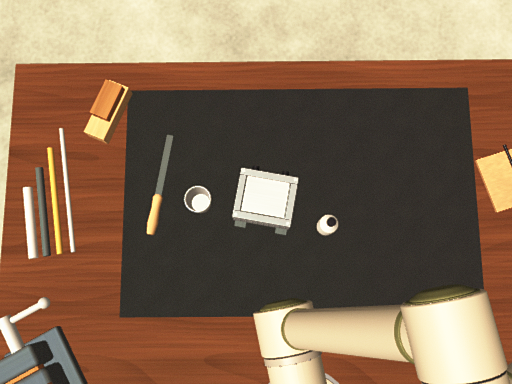

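```bash
python3 - <<'E'
import cv2,numpy as np
a=cv2.imread("pics/top0.png")[150:250,210:350]; b=cv2.imread("pics/scene0.png")[160:260,150:340]
cv2.imwrite("pics/top0z.png",cv2.resize(a,None,fx=5.5,fy=5.5,interpolation=2))
cv2.imwrite("pics/scene0z.png",cv2.resize(b,None,fx=4,fy=4,interpolation=2))
E
```

```text
(no output)
```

View pics/top0z.png

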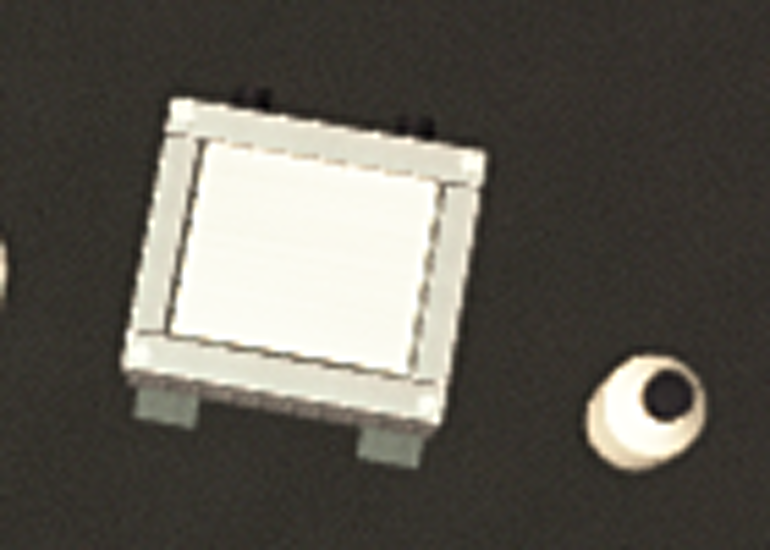

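View pics/scene0z.png

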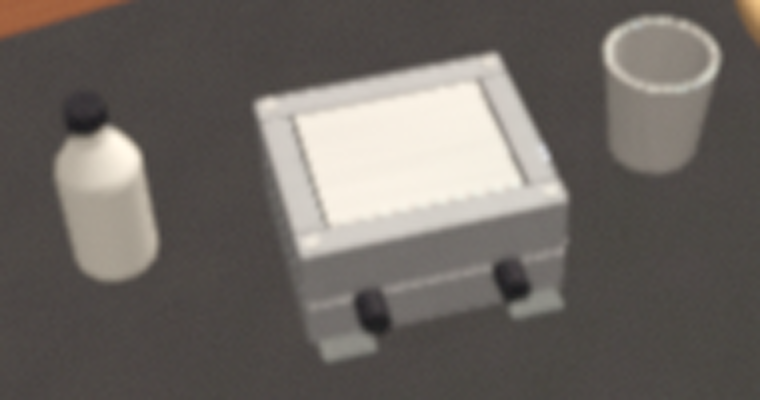

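```bash
cat > h.py <<'E'
import numpy as np,cv2
from rig import get_calibration
np.set_printoptions(precision=4,suppress=True)
def ray(n,uv,z):
    c=get_calibration(n);R=np.array(c["R"]);t=np.array(c["t"])
    uv=np.atleast_2d(np.asarray(uv,float))
    d=np.c_[(uv[:,0]-c["cx"])/c["fx"],(uv[:,1]-c["cy"])/c["fy"],np.ones(len(uv))]@R
    o=-R.T@t
    return o+d*((z-o[2])/d[:,2])[:,None]
E
python3 - <<'E'
from h import *
for n,box,sc in (("top",(150,250,210,350),None),("scene",(160,260,205,300),None)):
    im=cv2.imread(f"pics/{n}0.png"); r0,r1,c0,c1=box
    g=im[r0:r1,c0:c1].min(axis=2)
    for th in ((150,180,200,215,225,235) if n=="top" else (130,160,180,200,210,220)):
        m=(g>th).astype(np.uint8)
        cs,_=cv2.findContours(m,cv2.RETR_EXTERNAL,cv2.CHAIN_APPROX_NONE)
        cs=[k for k in cs if cv2.contourArea(k)>500]
        for k in cs:
            w=ray(n,k[:,0,:]+[c0,r0],75)[:,:2].astype(np.float32)
            (cx,cy),(a,b),an=cv2.minAreaRect(w)
            print(n,th,round(cx,1),round(cy,1),round(a,1),round(b,1),round(an,2))
E
```

```text
top 150 551.4 93.5 148.5 128.7 79.38
top 180 551.4 93.4 147.9 127.8 79.39
top 200 551.4 93.5 147.4 127.7 79.33
top 215 553.5 92.9 108.7 93.2 79.21
top 225 552.6 93.1 108.7 90.4 79.36
top 235 552.2 93.3 108.3 89.8 79.51
scene 130 555.3 93.4 152.2 133.2 79.38
scene 160 554.6 93.7 149.7 130.0 79.34
scene 180 554.8 93.8 147.4 126.6 79.22
scene 200 563.3 99.8 125.6 106.4 79.84
scene 210 556.5 92.4 107.0 90.5 79.46
scene 220 556.3 92.2 104.9 89.0 79.44
```

```bash
cat >> h.py <<'E'
from rig import monitor
from scipy.spatial.transform import Rotation as Ro
C=np.array([553.8,93.4]); YAW=np.radians(-10.6)
ex=np.array([np.cos(YAW),np.sin(YAW),0]); ey=np.array([-np.sin(YAW),np.cos(YAW),0])
def bx(x,y,z): return np.r_[C,0]+x*ex+y*ey+[0,0,z]
Rd=np.c_[ex,-ey,[0,0,-1]]
def cur():
    s=monitor.sense(); q=s["eef_rot"]; R=Ro.from_quat([q[1],q[2],q[3],q[0]]).as_matrix()
    return s,np.array(s["eef_pos"]),R
def show():
    s,p,R=cur(); d=p-np.r_[C,0]
    print("t",round(s["clock"],2),"box xyz",np.array([d@ex,d@ey,p[2]]),"F",np.array(s["wrist_force"]),"w",s["width"])
def go(x,y,z):
    s,p,R=cur(); print("to",(x,y,z),"shift m",R.T@(bx(x,y,z)-p)/1000,"rotv deg",np.degrees(Ro.from_matrix(R.T@Rd).as_rotvec()))
E
python3 - <<'E'
from h import *
show(); go(-31,0,130); go(-31,0,200)
print(ray("top",[[333,222]],120), ray("top",[[198,200]],75))
E
```

```text
t 0.1 box xyz [-216.8204 -647.3901  208.7851] F [ 0.0323  0.3141 -0.5623] w 85.68230946679144
to (-31, 0, 130) shift m [ 0.5188 -0.4294  0.0795] rotv deg [-0.0772  0.006  34.3644]
to (-31, 0, 200) shift m [ 0.5188 -0.4295  0.0095] rotv deg [-0.0772  0.006  34.3644]
[[480.1938 -70.8557 120.    ]] [[543.7732 264.0607  75.    ]]
```

Request:
{"op": "servo_tool", "data": {
  "moves": [
    [0,0.036,-0.03,0,0,0,5],
    [0,0.074,-0.061,0,0,0,10],
    [0,0.112,-0.092,0,0,0,15],
    [0,0.15,-0.123,0,0,0,20],
    [0,0.19,-0.157,0,0,0,25],
    [0,0.23,-0.19,0,0,0,30],
    [0,0.27,-0.223,0,0,0,34.4],
    [0,0.31,-0.257,0,0,0,34.4]
  ]
}}

```text
clock: 1.1
eef_pos: [402.2, -141.6, 209.2]
eef_rot: [-0.0, 0.996, -0.093, -0.0]
wrist_force: [0.1, -0.5, 0.5]
width: 0.2
```

```bash
python3 - <<'E'
from h import *
show(); go(-31,0,200);go(-31,0,130)
E
```

```text
t 1.1 box xyz [-105.7856 -258.8775  209.2412] F [ 0.11   -0.5412  0.5409] w 0.16956498305914222
to (-31, 0, 200) shift m [ 0.0743 -0.259   0.0092] rotv deg [-0.0029  0.0062 -0.0984]
to (-31, 0, 130) shift m [ 0.0743 -0.259   0.0792] rotv deg [-0.0029  0.0062 -0.0984]
```

Request:
{"op": "servo_tool", "data": {
  "moves": [
    [0,0.012,-0.042,0,0,0,0],
    [0,0.025,-0.087,0,0,0,0],
    [0,0.038,-0.133,0,0,0,0],
    [0,0.051,-0.178,0,0,0,0],
    [0,0.063,-0.22,0.009,0,0,0],
    [0,0.072,-0.25,0.025,0,0,0],
    [0,0.074,-0.259,0.045,0,0,0],
    [0,0.074,-0.259,0.059,0,0,0]
  ]
}}

```text
clock: 2.1
eef_pos: [522.0, 98.2, 149.1]
eef_rot: [0.0, 0.996, -0.092, -0.001]
wrist_force: [0.1, -0.1, 0.1]
width: 0.1
```

```bash
python3 - <<'E'
from h import *
from rig import capture
show(); go(-31,0,85)
s,p,R=cur()
im=capture("wrist"); 
bgr=im[:,:,::-1].copy()
c=get_calibration("wrist");M=np.array(c["mount"])
cv2.imwrite("pics/w1raw.png",bgr)
for X in [bx(-45,-55,75),bx(-45,55,75),bx(45,-55,75),bx(45,55,75),bx(-65,-75,75),bx(-65,75,75),bx(65,-75,75),bx(65,75,75)]:
    pc=np.linalg.inv(M)@np.r_[R.T@(X-p),1]
    u=(int(c["fx"]*pc[0]/pc[2]+c["cx"]),int(c["fy"]*pc[1]/pc[2]+c["cy"])); print(u)
    cv2.circle(bgr,u,3,(0,0,255),1)
cv2.imwrite("pics/w1.png",bgr)
E
```

```text
t 2.1 box xyz [-32.1515  -1.1432 149.0862] F [ 0.0604 -0.1401  0.1205] w 0.08769299815453174
to (-31, 0, 85) shift m [ 0.0012 -0.0012  0.0641] rotv deg [0.0162 0.0856 0.0353]
(314, 200)
(197, 200)
(321, 99)
(189, 99)
(333, 219)
(177, 219)
(348, 73)
(163, 73)
```

View pics/w1.png

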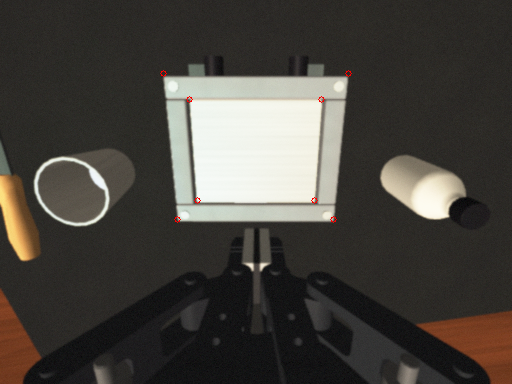

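Request:
{"op": "servo_tool", "data": {
  "moves": [
    [0,0.0,-0.001,0.03,0,0,0],
    [0,0.0,-0.001,0.055,0,0,0],
    [0,0.0,-0.001,0.068,0,0,0],
    [0,0.0,-0.001,0.073,0,0,0],
    [0,0.0,-0.001,0.076,0,0,0],
    [0,0.0,-0.001,0.078,0,0,0],
    [0,0.0,-0.001,0.08,0,0,0],
    [0,0.0,-0.001,0.081,0,0,0]
  ]
}}

```text
clock: 3.15
eef_pos: [522.6, 98.7, 69.4]
eef_rot: [-0.0, 0.996, -0.093, 0.0]
wrist_force: [-0.5, 0.5, -0.9]
width: -0.1
```

```bash
sed -i 's/553.8,93.4/552.3,93.4/' h.py; python3 - <<'E'
from h import *
show()
E
```

```text
t 3.15 box xyz [-30.2129  -0.2735  69.4267] F [-0.5463  0.5065 -0.869 ] w -0.05338029394142908
```

Request:
{"op": "servo_tool", "data": {
  "moves": [
    [0,0.0,0,0.001,0,0,0],
    [0,0.0,0,0.001,0,0,0],
    [0,0.0,0,0.001,0,0,0],
    [0,0.0,0,0.001,0,0,0],
    [0,0.0,0,0.001,0,0,0],
    [0,0.0,0,0.001,0,0,0],
    [0,0.0,0,0.001,0,0,0],
    [0,0.0,0,0.001,0,0,0]
  ]
}}

```text
clock: 4.15
eef_pos: [522.5, 98.7, 68.3]
eef_rot: [-0.0, 0.996, -0.093, 0.0]
wrist_force: [0.7, 0.6, 0.0]
width: -0.2
```

```bash
python3 - <<'E'
from h import *
from rig import capture
show()
for n in ("wrist","scene"): cv2.imwrite(f"pics/{n}2.png",capture(n)[:,:,::-1])
show()
im=cv2.imread("pics/scene2.png")[130:260,150:340]
w=cv2.imread("pics/wrist2.png")[20:250,140:380]
cv2.imwrite("pics/j2.png",np.hstack([cv2.resize(im,(460,315),interpolation=2),cv2.resize(w,(329,315),interpolation=2)]))
E
```

```text
t 4.15 box xyz [-30.2506  -0.3056  68.3365] F [0.6681 0.5557 0.0259] w -0.21174511517499695
t 4.25 box xyz [-30.2634  -0.294   68.3317] F [-0.7291  0.0139 -0.183 ] w -0.399515151410456
```

View pics/j2.png

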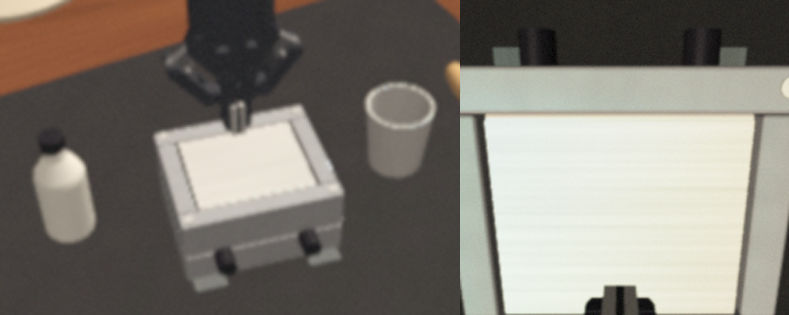

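Request:
{"op": "servo_tool", "data": {
  "moves": [
    [0,0.0,0,0.0005,0,0,0],
    [0,0.0,0,0.001,0,0,0],
    [0,0.0,0,0.0015,0,0,0],
    [0,0.0,0,0.002,0,0,0],
    [0,0.0,0,0.002,0,0,0],
    [0,0.0,0,0.002,0,0,0],
    [0,0.0,0,0.002,0,0,0],
    [0,0.0,0,0.002,0,0,0]
  ]
}}

```text
clock: 5.25
eef_pos: [522.5, 98.7, 66.3]
eef_rot: [0.0, 0.996, -0.093, 0.0]
wrist_force: [0.2, 0.0, -0.2]
width: -0.1
```

```bash
python3 - <<'E'
from h import *
from rig import capture
show()
E
python3 - <<'E'
import cv2,numpy as np
a=cv2.imread("pics/scene2.png")[150:220,200:300]
cv2.imwrite("pics/s2z.png",cv2.resize(a,None,fx=7.5,fy=7.5,interpolation=2))
E
```

```text
t 5.25 box xyz [-30.2641  -0.305   66.3452] F [ 0.2061  0.0425 -0.2488] w -0.10481753200413936
```

View pics/s2z.png

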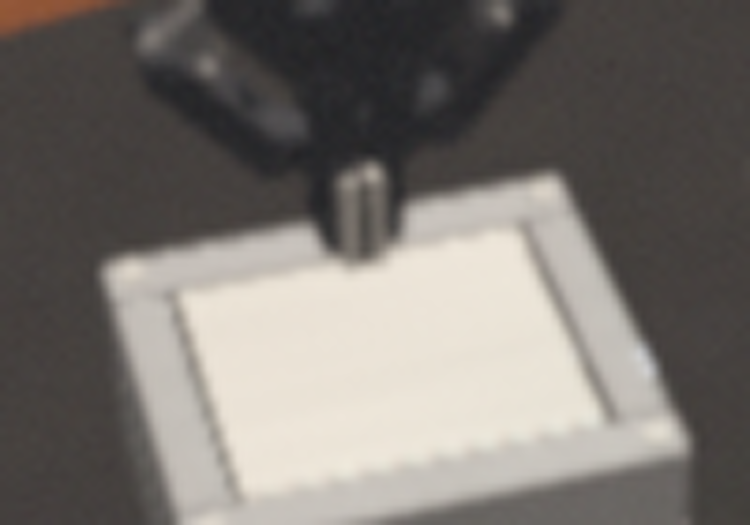

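```bash
python3 - <<'E'
from h import *
from rig import capture
s,p,R=cur()
for n in ("scene","top"):
    im=capture(n)[:,:,::-1].copy(); c=get_calibration(n)
    def pr(X):
        q=np.array(c["R"])@X+np.array(c["t"]); return c["fx"]*q[0]/q[2]+c["cx"],c["fy"]*q[1]/q[2]+c["cy"]
    u=pr(p); print(n,u, [pr(bx(-45,0,75)),pr(bx(-31,0,75))])
    x0,y0=int(u[0])-40,int(u[1])-35
    z=cv2.resize(im[y0:y0+70,x0:x0+80],None,fx=5,fy=5,interpolation=2)
    cv2.circle(z,(int((u[0]-x0+.5)*5),int((u[1]-y0+.5)*5)),3,(0,0,255),-1)
    for cx,cy in [(-45,-55),(-45,55),(45,55),(45,-55)]:
        v=pr(bx(cx,cy,75)); cv2.circle(z,(int((v[0]-x0+.5)*5),int((v[1]-y0+.5)*5)),3,(0,255,0),-1)
    cv2.imwrite(f"pics/{n}3z.png",z)
a=[cv2.imread(f"pics/{n}3z.png") for n in("scene","top")]
cv2.imwrite("pics/j3.png",np.hstack(a))
show()
E
```

```text
scene (np.float64(247.3304217633669), np.float64(190.26586022925898)) [(np.float64(245.74018246284984), np.float64(183.47834729767635)), (np.float64(247.2494955522928), np.float64(187.29361945348495))]
top (np.float64(262.9861028638782), np.float64(208.2891714050826)) [(np.float64(261.86724136915166), np.float64(213.47088310220082)), (np.float64(262.8388583350819), np.float64(208.08128006586202))]
t 5.35 box xyz [-30.2668  -0.2974  66.3294] F [-1.0048  0.6042  0.1212] w -0.0160269215230228
```

View pics/j3.png

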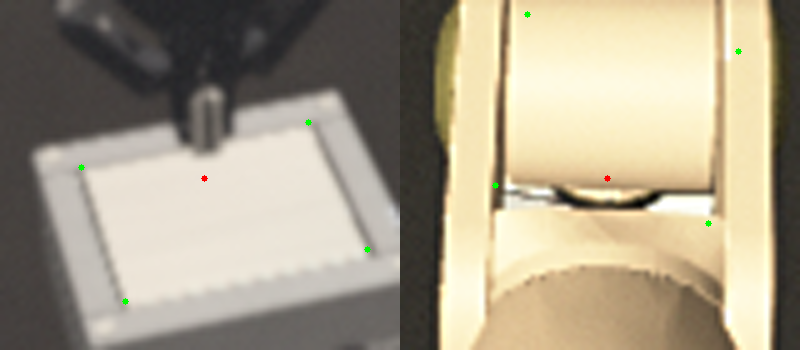

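```bash
python3 - <<'E'
from h import *
c=get_calibration("wrist");Mi=np.linalg.inv(np.array(c["mount"]))
im=cv2.imread("pics/w1raw.png")
def pr(X):
    q=Mi@np.r_[X,1]; return (c["fx"]*q[0]/q[2]+c["cx"],c["fy"]*q[1]/q[2]+c["cy"])
for z in (0,-10,-19,-30,-40):
  for x in (-11,0,11):
    u=pr((x,0,z)); print(z,x,np.round(u,1))
z=cv2.resize(im[200:300,190:320],None,fx=6,fy=6,interpolation=2)
for zz,col in ((0,(0,0,255)),(-10,(0,255,0)),(-19,(255,0,0))):
  for x in (-11,0,11):
    u=pr((x,0,zz)); cv2.circle(z,(int((u[0]-190+.5)*6),int((u[1]-200+.5)*6)),4,col,-1)
cv2.imwrite("pics/w1z.png",z)
E
```

```text
0 -11 [257.3 237.9]
0 0 [257.3 223.3]
0 11 [257.4 208.1]
-10 -11 [257.4 245.6]
-10 0 [257.4 230.3]
-10 11 [257.4 214.4]
-19 -11 [257.4 253.2]
-19 0 [257.4 237.4]
-19 11 [257.5 220.8]
-30 -11 [257.5 263.7]
-30 0 [257.5 247. ]
-30 11 [257.6 229.5]
-40 -11 [257.6 274.5]
-40 0 [257.6 257. ]
-40 11 [257.6 238.6]
```

View pics/w1z.png

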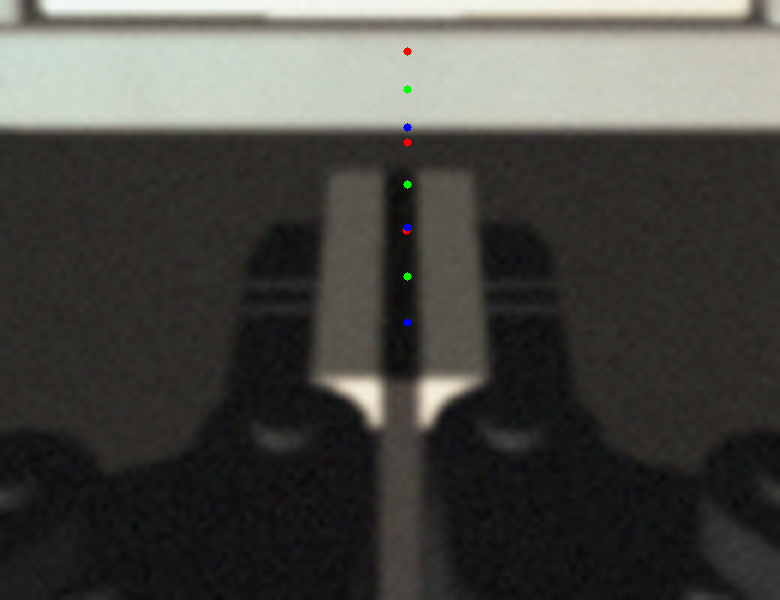

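Request:
{"op": "servo_tool", "data": {
  "moves": [
    [0,0.0,0,0.003,0,0,0],
    [0,0.0,0,0.006,0,0,0],
    [0,0.0,0,0.009,0,0,0],
    [0,0.0,0,0.011,0,0,0],
    [0,0.0,0,0.013,0,0,0],
    [0,0.0,0,0.014,0,0,0],
    [0,0.0,0,0.015,0,0,0],
    [0,0.0,0,0.015,0,0,0]
  ]
}}

```text
clock: 6.35
eef_pos: [522.5, 98.7, 51.4]
eef_rot: [-0.0, 0.996, -0.093, 0.0]
wrist_force: [-1.2, 0.5, 3.3]
width: -0.2
```

```bash
python3 - <<'E'
from h import *
from rig import capture
show()
for n in ("wrist","scene"): cv2.imwrite(f"pics/{n}4.png",capture(n)[:,:,::-1])
im=cv2.imread("pics/scene4.png")[150:220,200:300]
w=cv2.imread("pics/wrist4.png")[40:270,140:380]
cv2.imwrite("pics/j4.png",np.hstack([cv2.resize(im,(450,315),interpolation=2),cv2.resize(w,(329,315),interpolation=2)]))
E
```

```text
t 6.35 box xyz [-30.2186  -0.2821  51.444 ] F [-1.1592  0.4851  3.3463] w -0.15680764828371202
```

View pics/j4.png

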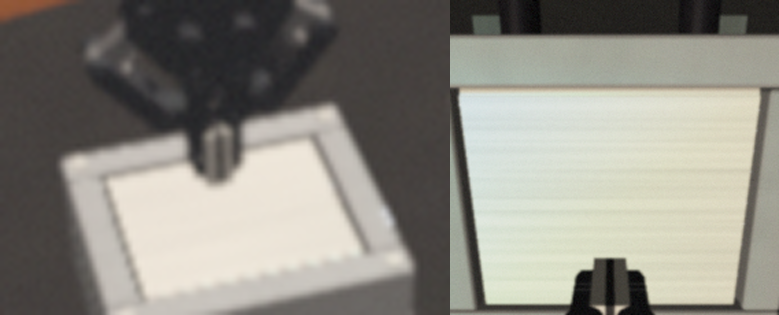

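Request:
{"op": "servo_tool", "data": {
  "moves": [
    [0,0.0,0,0.0005,0,0,0],
    [0,0.0,0,0.001,0,0,0],
    [0,0.0,0,0.0015,0,0,0],
    [0,0.0,0,0.002,0,0,0],
    [0,0.0,0,0.0025,0,0,0],
    [0,0.0,0,0.003,0,0,0],
    [0,0.0,0,0.0035,0,0,0],
    [0,0.0,0,0.0035,0,0,0]
  ]
}}

```text
clock: 7.45
eef_pos: [522.7, 98.6, 47.8]
eef_rot: [0.0, 0.996, -0.093, 0.0]
wrist_force: [1.3, -0.9, 3.3]
width: -0.1
```

```bash
python3 - <<'E'
from h import *
show()
E
```

```text
t 7.45 box xyz [-30.1036  -0.2995  47.8334] F [ 1.2854 -0.9378  3.3224] w -0.1279409625647965
```

Request:
{"op": "servo_tool", "data": {
  "moves": [
    [0,0.0,0,0.0005,0,0,0],
    [0,0.0,0,0.001,0,0,0],
    [0,0.0,0,0.0015,0,0,0],
    [0,0.0,0,0.002,0,0,0],
    [0,0.0,0,0.0025,0,0,0],
    [0,0.0,0,0.003,0,0,0],
    [0,0.0,0,0.003,0,0,0],
    [0,0.0,0,0.003,0,0,0]
  ]
}}

```text
clock: 8.45
eef_pos: [522.9, 98.6, 45.5]
eef_rot: [-0.0, 0.996, -0.093, 0.001]
wrist_force: [1.1, -0.0, 9.1]
width: 0.1
```

```bash
python3 - <<'E'
from h import *
show()
E
```

```text
t 8.45 box xyz [-29.8885  -0.2769  45.4776] F [ 1.0571 -0.032   9.0625] w 0.05093928919093745
```

Request:
{"op": "servo_tool", "data": {
  "moves": [
    [0,0.0,0,-0.02,0,0,0],
    [0,-0.005,0,-0.055,0,0,0],
    [0,-0.01,0,-0.095,0,0,0],
    [0,-0.01,0,-0.125,0,0,0],
    [0,-0.01,0,-0.135,0,0,0],
    [0,-0.01,0,-0.135,0,0,0],
    [0,-0.01,0,-0.135,0,0,0],
    [0,-0.01,0,-0.135,0,0,0]
  ]
}}

```text
clock: 9.45
eef_pos: [512.3, 100.5, 178.7]
eef_rot: [0.0, 0.996, -0.093, -0.001]
wrist_force: [-0.5, 0.2, -0.0]
width: 0.0
```

```bash
python3 - <<'E'
from h import *
from rig import capture
show()
for n in ("wrist","scene"): cv2.imwrite(f"pics/{n}5.png",capture(n)[:,:,::-1])
im=cv2.imread("pics/scene5.png")[130:250,180:320]
w=cv2.imread("pics/wrist5.png")
cv2.imwrite("pics/j5.png",np.hstack([cv2.resize(im,(367,315),interpolation=2),cv2.resize(w,(420,315),interpolation=2)]))
show()
E
```

```text
t 9.45 box xyz [-40.6521  -0.388  178.7203] F [-0.4641  0.1602 -0.0268] w 0.021669681590416993
t 9.55 box xyz [-40.436   -0.3436 179.1848] F [ 0.1948 -0.0303  0.3159] w -0.06934990544225743
```

View pics/j5.png

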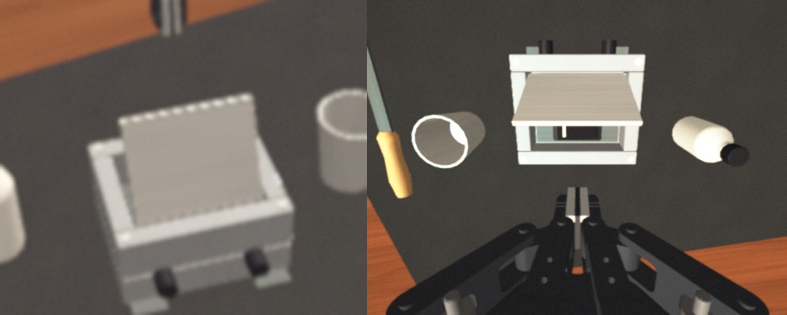

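```bash
python3 - <<'E'
from h import *
go(-27,22,60)
E
```

```text
to (-27, 22, 60) shift m [ 0.0136 -0.0224  0.1192] rotv deg [ 0.0099  0.0691 -0.0368]
```

Request:
{"op": "servo_tool", "data": {
  "moves": [
    [0,0.0,-0.022,0,0,0,0],
    [0,0.0,-0.022,0,0,0,0],
    [0,0.006,-0.022,0,0,0,0],
    [0,0.012,-0.022,0.02,0,0,0],
    [0,0.013,-0.022,0.055,0,0,0],
    [0,0.013,-0.022,0.085,0,0,0],
    [0,0.013,-0.022,0.105,0,0,0],
    [0,0.013,-0.022,0.105,0,0,0]
  ]
}}

```text
clock: 10.55
eef_pos: [529.1, 119.1, 73.7]
eef_rot: [0.0, 0.996, -0.093, -0.001]
wrist_force: [0.1, 0.0, 0.0]
width: -0.0
```

```bash
python3 - <<'E'
from h import *
from rig import capture
show()
for n in ("wrist","scene"): cv2.imwrite(f"pics/{n}6.png",capture(n)[:,:,::-1])
im=cv2.imread("pics/scene6.png")[130:250,180:320]
w=cv2.imread("pics/wrist6.png")
cv2.imwrite("pics/j6.png",np.hstack([cv2.resize(im,(367,315),interpolation=2),cv2.resize(w,(420,315),interpolation=2)]))
show();go(-27,22,30)
E
```

```text
t 10.55 box xyz [-27.5654  20.9784  73.6906] F [0.1071 0.0118 0.0471] w -0.04748613305902011
t 10.65 box xyz [-26.5878  21.4138  75.4984] F [ 0.2531  1.5905 -0.129 ] w -0.21488412867581871
to (-27, 22, 30) shift m [-0.0005 -0.0006  0.0455] rotv deg [-0.0054 -0.0561 -0.0579]
```

View pics/j6.png

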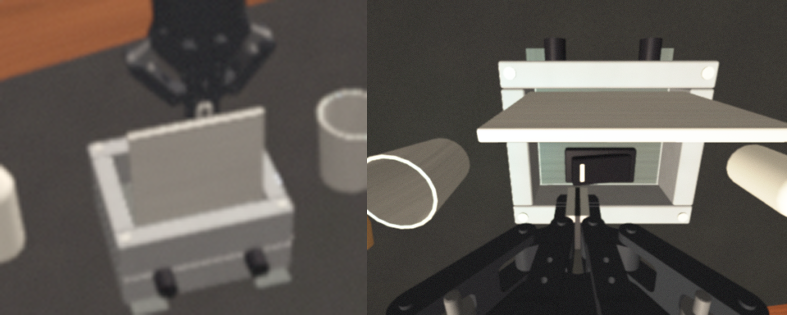

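Request:
{"op": "servo_tool", "data": {
  "moves": [
    [0,0.0,-0.001,0.018,0,0,0],
    [0,0.0,-0.001,0.03,0,0,0],
    [0,0.0,-0.001,0.036,0,0,0],
    [0,0.0,-0.001,0.038,0,0,0],
    [0,0.0,-0.001,0.04,0,0,0],
    [0,0.0,-0.001,0.042,0,0,0],
    [0,0.0,-0.001,0.044,0,0,0],
    [0,0.0,-0.001,0.044,0,0,0]
  ]
}}

```text
clock: 11.65
eef_pos: [529.7, 120.7, 30.8]
eef_rot: [0.0, 0.996, -0.093, 0.0]
wrist_force: [-0.2, -0.2, 0.7]
width: 0.0
```

```bash
python3 - <<'E'
from h import *
show()
E
```

```text
t 11.65 box xyz [-27.2082  22.6591  30.7736] F [-0.1636 -0.2141  0.695 ] w 0.03121874651864734
```

Request:
{"op": "servo_tool", "data": {
  "moves": [
    [0,0.0,0,0.001,0,0,0],
    [0,0.0,0,0.002,0,0,0],
    [0,0.0,0,0.003,0,0,0],
    [0,0.0,0,0.004,0,0,0],
    [0,0.0,0,0.0045,0,0,0],
    [0,0.0,0,0.005,0,0,0],
    [0,0.0,0,0.005,0,0,0],
    [0,0.0,0,0.005,0,0,0]
  ]
}}

```text
clock: 12.65
eef_pos: [530.0, 120.9, 27.1]
eef_rot: [-0.0, 0.996, -0.093, 0.001]
wrist_force: [-3.0, 2.6, 14.8]
width: -0.1
```

```bash
python3 - <<'E'
from h import *
show()
E
```

```text
t 12.65 box xyz [-27.0062  22.9196  27.1375] F [-2.9944  2.643  14.8186] w -0.09101553327424888
```

Request:
{"op": "servo_tool", "data": {
  "moves": [
    [0,0.0,0,-0.02,0,0,0],
    [0,0,0,-0.055,0,0,0],
    [0,-0.0,0,-0.095,0,0,0],
    [0,-0.0,0,-0.13,0,0,0],
    [0,-0.0,0,-0.155,0,0,0],
    [0,0,0.012,-0.17,0,0,0],
    [0,0,0.02,-0.17,0,0,0],
    [0,0,0.023,-0.17,0,0,0]
  ]
}}

```text
clock: 13.65
eef_pos: [524.9, 97.2, 194.6]
eef_rot: [0.0, 0.996, -0.093, -0.001]
wrist_force: [-0.2, -0.0, -0.5]
width: 0.2
```

```bash
python3 - <<'E'
from h import *
from rig import capture
show()
for n in ("wrist","scene"): cv2.imwrite(f"pics/{n}7.png",capture(n)[:,:,::-1])
im=cv2.imread("pics/scene7.png")[130:250,180:320]
w=cv2.imread("pics/wrist7.png")[40:280,100:420]
cv2.imwrite("pics/j7.png",np.hstack([cv2.resize(im,(367,315),interpolation=2),cv2.resize(w,(420,315),interpolation=2)]))
show();go(80,0,200);go(80,0,125)
E
```

```text
t 13.65 box xyz [-27.6837  -1.2806 194.6385] F [-0.2063 -0.0218 -0.5082] w 0.19949103157767162
t 13.75 box xyz [-27.6018  -0.855  194.7776] F [-0.4013  0.579   0.038 ] w -0.18751720581314024
to (80, 0, 200) shift m [ 0.1076 -0.001  -0.0054] rotv deg [ 0.0216  0.119  -0.0765]
to (80, 0, 125) shift m [ 0.1077 -0.001   0.0696] rotv deg [ 0.0216  0.119  -0.0765]
```

View pics/j7.png

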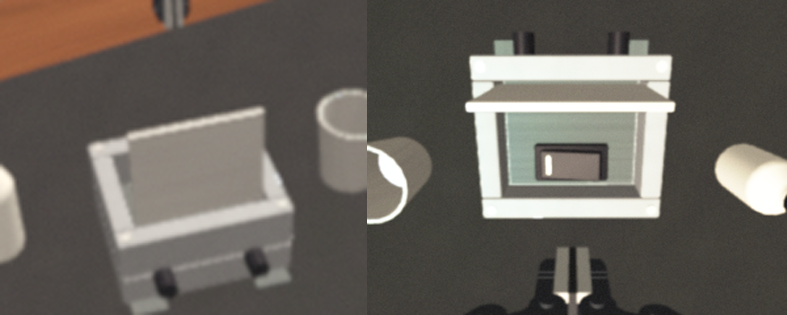

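Request:
{"op": "servo_tool", "data": {
  "moves": [
    [0,0.03,-0.001,0,0,0,0],
    [0,0.07,-0.001,0,0,0,0],
    [0,0.105,-0.001,0,0,0,0],
    [0,0.113,-0.001,0.015,0,0,0],
    [0,0.113,-0.001,0.035,0,0,0],
    [0,0.113,-0.001,0.055,0,0,0],
    [0,0.113,-0.001,0.063,0,0,0],
    [0,0.113,-0.001,0.063,0,0,0]
  ]
}}

```text
clock: 14.75
eef_pos: [636.1, 78.4, 132.3]
eef_rot: [0.0, 0.996, -0.093, -0.001]
wrist_force: [0.1, -0.2, 0.5]
width: -0.2
```

```bash
python3 - <<'E'
from h import *
from rig import capture
show()
for n in ("wrist","scene"): cv2.imwrite(f"pics/{n}8.png",capture(n)[:,:,::-1])
im=cv2.imread("pics/scene8.png")[130:250,180:320]
w=cv2.imread("pics/wrist8.png")
cv2.imwrite("pics/j8.png",np.hstack([cv2.resize(im,(367,315),interpolation=2),cv2.resize(w,(420,315),interpolation=2)]))
show();go(42.4,0,130.8)
E
```

```text
t 14.75 box xyz [ 85.1695   0.7192 132.2743] F [ 0.082  -0.2045  0.5236] w -0.1714285512036021
t 14.85 box xyz [ 85.8594   0.7544 133.4917] F [-0.0626  0.1972  0.1961] w 0.050485346919006115
to (42.4, 0, 130.8) shift m [-0.0435  0.0008  0.0026] rotv deg [-0.008  -0.0584 -0.0273]
```

View pics/j8.png

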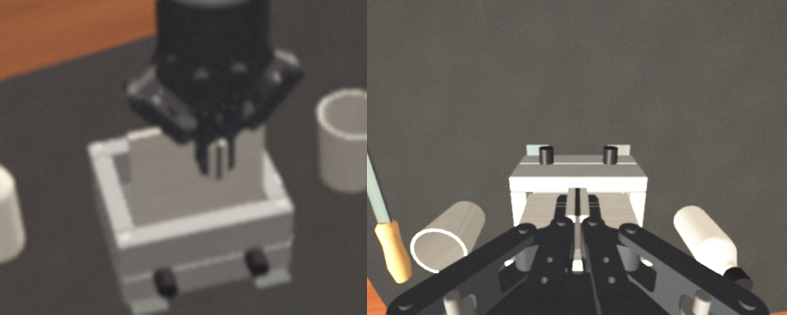

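Request:
{"op": "servo_tool", "data": {
  "moves": [
    [0,-0.026,0,0.002,0,0,0],
    [0,-0.04,0,0.003,0,0,0],
    [0,-0.048,0,0.0035,0,0,0],
    [0,-0.055,0,0.0055,0,0,0],
    [0,-0.0625,0,0.0085,0,0,0],
    [0,-0.0695,0,0.012,0,0,0],
    [0,-0.0765,0,0.0165,0,0,0],
    [0,-0.0825,0,0.0215,0,0,0]
  ]
}}

```text
clock: 15.85
eef_pos: [555.2, 93.6, 111.0]
eef_rot: [-0.0, 0.996, -0.093, -0.0]
wrist_force: [1.1, 0.2, 1.6]
width: -0.1
```

```bash
python3 - <<'E'
from h import *
from rig import capture
show()
for n in ("wrist","scene"): cv2.imwrite(f"pics/{n}9.png",capture(n)[:,:,::-1])
im=cv2.imread("pics/scene9.png")[130:250,180:320]
w=cv2.imread("pics/wrist9.png")
cv2.imwrite("pics/j9.png",np.hstack([cv2.resize(im,(367,315),interpolation=2),cv2.resize(w,(420,315),interpolation=2)]))
show()
E
```

```text
t 15.85 box xyz [  2.7674   0.7207 111.0011] F [1.0577 0.1534 1.5606] w -0.08746260791451803
t 15.95 box xyz [  2.2721   0.6555 110.606 ] F [0.3958 0.418  1.1833] w -0.34657686373093416
```

View pics/j9.png

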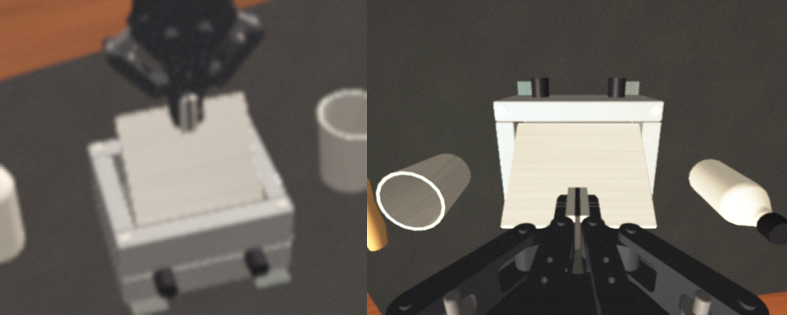

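Request:
{"op": "servo_tool", "data": {
  "moves": [
    [0,-0.0075,0.0005,0.007,0,0,0],
    [0,-0.0125,0.0005,0.0135,0,0,0],
    [0,-0.0165,0.0005,0.02,0,0,0],
    [0,-0.02,0.0005,0.0275,0,0,0],
    [0,-0.023,0.0005,0.035,0,0,0],
    [0,-0.025,0.0005,0.041,0,0,0],
    [0,-0.0265,0.0005,0.0475,0,0,0],
    [0,-0.028,0.0005,0.0525,0,0,0]
  ]
}}

```text
clock: 16.95
eef_pos: [528.2, 98.0, 58.5]
eef_rot: [0.0, 0.996, -0.093, 0.0]
wrist_force: [2.6, 0.5, 2.9]
width: -0.1
```

```bash
python3 - <<'E'
from h import *
from rig import capture
show(); go(-30,0,45.5)
E
```

```text
t 16.95 box xyz [-24.5357   0.0779  58.4846] F [2.6412 0.4609 2.9058] w -0.12736868456474745
to (-30, 0, 45.5) shift m [-0.0055  0.0001  0.013 ] rotv deg [ 0.0124 -0.0326 -0.0323]
```

Request:
{"op": "servo_tool", "data": {
  "moves": [
    [0,-0.001,0,0.002,0,0,0],
    [0,-0.002,0,0.004,0,0,0],
    [0,-0.003,0,0.006,0,0,0],
    [0,-0.004,0,0.008,0,0,0],
    [0,-0.005,0,0.0095,0,0,0],
    [0,-0.0055,0,0.011,0,0,0],
    [0,-0.0055,0,0.0125,0,0,0],
    [0,-0.0055,0,0.0135,0,0,0]
  ]
}}

```text
clock: 17.95
eef_pos: [522.7, 99.2, 45.5]
eef_rot: [-0.0, 0.996, -0.093, 0.0]
wrist_force: [0.4, 0.4, 8.8]
width: -0.2
```

```bash
python3 - <<'E'
from h import *
from rig import capture
show(); go(-30,0,45.5)
E
```

```text
t 17.95 box xyz [-30.1443   0.2199  45.5121] F [0.4151 0.4495 8.7634] w -0.22907089498720043
to (-30, 0, 45.5) shift m [0.0001 0.0002 0.    ] rotv deg [-0.0022 -0.021  -0.0337]
```

Request:
{"op": "servo_tool", "data": {
  "moves": [
    [0,0,0,0.001,0,0,0],
    [0,0,0,0.001,0,0,0],
    [0,0,0,-0.005,0,0,0],
    [0,0,0,-0.012,0,0,0],
    [0,0,0,-0.03,0,0,0],
    [0,0,0,-0.06,0,0,0],
    [0,0,0,-0.1,0,0,0],
    [0,0,0,-0.12,0,0,0]
  ]
}}

```text
clock: 18.95
eef_pos: [522.4, 99.3, 167.1]
eef_rot: [-0.0, 0.996, -0.093, 0.0]
wrist_force: [0.3, 0.1, 0.5]
width: -0.3
```

```bash
python3 - <<'E'
from h import *
from rig import capture
show()
for n in ("wrist","scene"): cv2.imwrite(f"pics/{n}10.png",capture(n)[:,:,::-1])
im=cv2.imread("pics/scene10.png")[130:250,180:320]
w=cv2.imread("pics/wrist10.png")
cv2.imwrite("pics/j10.png",np.hstack([cv2.resize(im,(367,315),interpolation=2),cv2.resize(w,(420,315),interpolation=2)]))
show()
E
```

```text
t 18.95 box xyz [-30.452    0.2691 167.0613] F [0.3141 0.1177 0.4729] w -0.30039152168527034
t 19.05 box xyz [-29.9403   0.3527 167.0131] F [ 0.0555  0.3276 -0.4225] w 0.009252096653623495
```

View pics/j10.png

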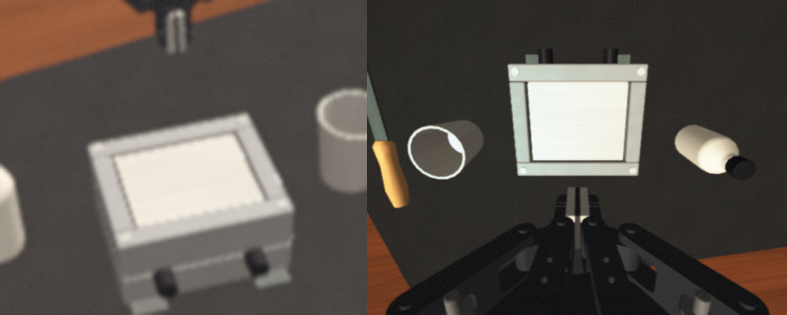

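Request:
{"op": "servo_tool", "data": {
  "moves": [
    [0,0,0,-0.01,0,0,0],
    [0,0,0,-0.02,0,0,0],
    [0,0,0,-0.03,0,0,0],
    [0,0,0,-0.03,0,0,0],
    [0,0,0,-0.03,0,0,0],
    [0,0,0,-0.03,0,0,0],
    [0,0,0,-0.03,0,0,0],
    [0,0,0,-0.03,0,0,0]
  ]
}}

```text
clock: 20.05
eef_pos: [522.5, 99.2, 195.2]
eef_rot: [-0.0, 0.996, -0.093, -0.0]
wrist_force: [-0.0, -0.0, 0.3]
width: 0.2
```

```bash
python3 - <<'E'
from h import *
from rig import capture
show()
s=capture("scene")[:,:,::-1]; cv2.imwrite("pics/scene11.png",s)
s0=cv2.imread("pics/scene0.png")
f=lambda im,r,c,h,w,S:cv2.resize(im[r:r+h,c:c+w],S,interpolation=2)
d=cv2.absdiff(s,s0)
w5,w6,w7=[cv2.imread(f"pics/wrist{k}.png") for k in(5,6,7)]
print("diff box area",d[175:245,212:292].max(),d[175:245,212:292].mean(), "bottle",d[182:230,163:190].mean(),"tin",d[163:203,298:330].mean(),"file",d[152:230,332:392].mean(),"noise",d[300:360,200:300].mean())
a=np.hstack([f(s0,160,150,100,190,(395,208)),f(s,160,150,100,190,(395,208))])
b=np.hstack([f(w6,150,180,110,170,(395,256)),f(w7,120,200,110,170,(395,256))])
cv2.imwrite("pics/j11.png",np.vstack([a,b]))
E
```

```text
t 20.05 box xyz [-30.3138   0.2081 195.2071] F [-0.0073 -0.0043  0.2853] w 0.15390652098912172
diff box area 46 3.924107142857143 bottle 3.0051440329218106 tin 3.00625 file 2.500071225071225 noise 2.2910555555555554
```

View pics/j11.png

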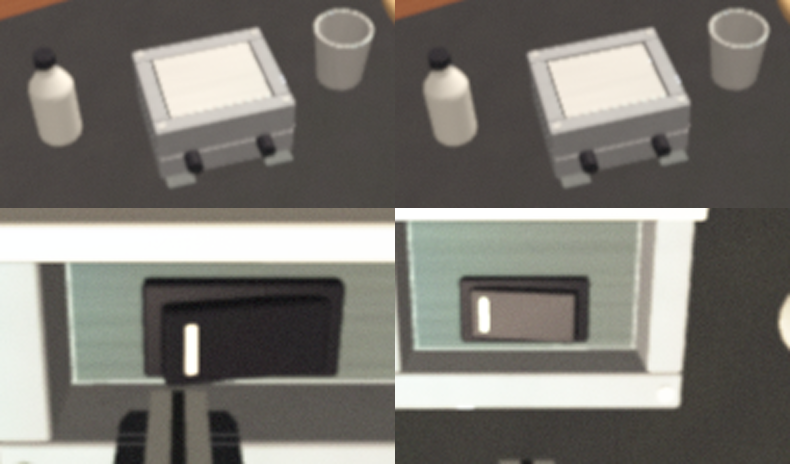

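```bash
python3 - <<'E'
from rig import robot
print(robot.sign_off())
E
```

```text
the job is handed in; nothing more can be done
None
```

The dust extractor job is done and handed in at about 20 s, in the order asked. I pressed the flap so it sprang open, tipped the rocker over, then pushed the flap shut from behind and onto its stop, and it latched.

- **Flap:** Both presses reached the rigid stop at the same tool height (45.5 mm reported, about 9 N). The last scene picture, taken about 1.5 s after I let go, shows it flush, as it was at the start.
- **Rocker:** The press ended on its rigid stop at about 15 N, at the height expected for "on". The wrist pictures before and after show it tipped the other way. I could not see it again once the flap was shut.
- **Bystanders:** The bottle, tin and file look unmoved; the differences from the first picture are close to image noise. The robot was clear of everything, with the wrist force near zero.
- **A disagreement:** The fingertips actually sit about 23 mm above the reported TCP. The first descents therefore touched nothing, and I then went down by force and by the pictures. I also saw about 3 mm difference between the cameras in where the box lies; I used 552.3, 93.4 for its centre.

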